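# Clamp a solenoid valve into the pressure-test stand

### The job

Get the solenoid valve ready for its pressure test with gentle fingertip pushes only: grip and lift nothing. Push the valve along its channel, away from the robot, until its port is fully home in the brass connector, then swing the blue clamp strap clockwise over it as far as its stop pin, and then spin the loose brass wing nut clockwise with repeated fingertip strokes on its wings until it is tight and stops turning, so that the strap's foot presses the valve down. Do not tip the valve, force the nut, or disturb the spare valve, the red gasket and the yellow screwdriver lying round the stand.

Things in the scene. Friction and masses are not known exactly. Their poses are not given: they have to be found in the camera images.
- test_stand: Fixed aluminium test stand. Origin on the bench under it; x along the valve channel toward the brass connector, y left, z up. Plate x -75..55, y -85..85, top at z 16 mm. Channel: floor at z 20, axis y +45, guide rails 27 mm apart, tops at z 26, x -58..18, open at the robot's end. Stud axis at x 0, y -45 mm, stud top z 121 mm
- socket (a point): Centre of the flat bottom of the connector's socket, at stand x 24, y 45, z 29 mm; the socket's mouth is 8 mm nearer the robot and 18 mm wide. A round gauge stands above the connector, stand z 60 to 100 mm, its front 2 mm beyond this point
- stop_pin (a point): Top centre of the steel stop pin, 8 mm thick, at stand x 16, y -1, z 90 mm; the strap's far side rests against it when over the valve
- solenoid_valve: Valve to clamp, 0.16 kg: brass body 24x24x18 mm, a 12 mm thick port stub out each end (48 mm over the ends, axis 9 mm up), black coil 36x30 mm from 18 to 48 mm up, stem to 54. Origin on its underside midway between stub ends; y along the stubs, -y stub faces the socket; stubs and coil centred at x -4 mm. Starts 16 to 28 mm short of home, slides freely; home: stand x 0, y 49, z 20 mm
- clamp_strap (a joint): Swing of the blue strap about the stud, rad, grows clockwise from above; stays where left (about 2.4 N at 50 mm from the stud moves it). Strap direction in the stand's frame = 215 deg minus this value (0 = +x, 90 = +y). Starts 0 to 0.6; stop at 2.18 = over the valve. Strap 24 mm wide, 10 mm thick, ends 102 mm from the stud; top face 3 mm below nut_hub
- strap_nose (a point): Point on the strap's underside above the foot, 90 mm from the stud axis; the forked rubber foot hangs 12 mm below it
- wing_nut (a joint): Turn of the brass wing nut, rad, grows clockwise from above (tightening); each turn lowers nut, washer and strap by 4 mm. Starts 1.8 to 4.8; hard stop at 12.57 = tight. Turns with about 0.03 N m, stays where left. At 0 the two wings lie along the stand's x axis; at a value v that line is turned clockwise by v
- nut_hub (a point): Point on the stud axis at the underside of the wing nut, 90.5 mm above the bench when tight, up to 98.5 backed off. Hub 27 mm wide at its foot, 20 mm from 8 mm up; two wings 6.5 mm thick reach 36 mm from the axis; their outer parts stand from 10 to 32 mm above this point
- washer: Clamp head: washer 31 mm wide under the nut, which carries nut and strap. Origin on the stud axis at the washer's underside, 3 mm below nut_hub
- clamp_foot: Forked black rubber foot 26x22 mm under the strap's nose, sprung; presses on the coil with about 8 N when the nut is tight; it clears the coil by 2 to 5 mm until the nut is turned. Origin at strap_nose
- spare_valve: Identical valve standing on the bench to the left of the stand; bystander, origin on its underside
- gasket: Red ring 29 mm wide, 9 mm high, lying left of the stand; bystander, origin at the centre of its underside
- screwdriver: Yellow screwdriver 165 mm long, 25 mm thick, lying right of the stand; bystander, origin under its middle
There are look-alikes about, which are no part of the job. What is shaped like the solenoid_valve but brown or orange is not meant.

How it is judged:
On the way, in this order (a step that is already met when the one before it is completed fails the run):
1. the valve is pushed fully home into the connector (x of solenoid_valve in the frame of test_stand above -0.003 m and z of solenoid_valve in the frame of test_stand below 0.023 m and angle between solenoid_valve's own z axis and vertical below 0.06 rad), for 0.2 s.
2. the strap is swung over the valve to its stop (all of step 1 and value of joint clamp_strap above 2.1 rad), for 0.2 s.
3. the wing nut is spun down tight and the foot presses on the valve (all of step 2 and value of joint wing_nut above 12.2 rad and contact force between clamp_foot and solenoid_valve above 4 N), for 0.2 s.
At the end, for the whole second after the job is handed in: Valve upright and at rest in the channel within 3 mm of home, strap within 0.08 rad of its stop, wing nut within 0.37 rad of its hard stop (12.2 or more), foot pressing on the valve with over 4 N, bystanders within 15 mm of where they were (all of step 3 and distance of each of spare_valve, gasket, screwdriver from where it was at the start of the episode below 0.015 m and linear speed of solenoid_valve below 0.02 m/s); the robot touches nothing.
It fails at once if the valve is lifted (z of solenoid_valve in the frame of test_stand above 0.03 m).
It fails at once if the valve is tipped over (angle between solenoid_valve's own z axis and vertical above 0.35 rad).
It fails at once if the valve is gripped or rammed with over 40 N (contact force between the fingers and solenoid_valve above 40 N).
It fails at once if the nut or strap is gripped or forced with over 45 N (contact force between the arm and washer above 45 N).
It fails at once if the spare valve, the red gasket or the yellow screwdriver is disturbed (distance of any of spare_valve, gasket, screwdriver from where it was at the start of the episode above 0.015 m).
It also fails if it takes over 69 s, if anything falls off the work surface, if the arm or the gripper's body presses on something with over 40 N, if the wrist force passes 120 N, or if a joint passes its speed limit or range.

### The arm

A 6-joint arm with a two-finger parallel gripper is mounted at the origin on a cart in front of the work surface, level with it; the furniture and walls round the work are solid. World frame = base frame: x ahead of the robot, y to its left, z up, the work surface at z = 0. Lengths are in m, angles in rad, forces in N, time in s.
With the tool pointing down it reaches from about 0.35 to 0.85 m from the base axis. Payload 8.1 kg.
Tool frame: the origin (TCP) lies at the very end of the fingers, on their centre line; the grasp point (between the pads) lies 19 mm behind it; z points along the fingers, y is the line along which they close (so a half turn about z gives the same grasp; the last joint's range is limited). The gripper opens to 93 mm and grips with 3 to 60 N. Pads are 15 mm wide; open, the fingers measure 128 mm over their backs; the gripper's body (75 mm by 188 mm) begins 65 mm behind the grasp point.
Start: joints at [1.104, 0.13, 1.488, -0, 1.523, -0.085], TCP at [0.224, 0.557, 0.181] pointing down, gripper open.
Joint ranges: [-2.96, 2.96], [-0.89, 2.26], [0.02, 2.5], [-1.34, 4.48], [0, 2.73], [-2.66, 2.66]. Speed limits (rad/s): [2.39, 2.39, 2.79, 3.14, 3.14, 3.14].

### API

Orientations are given as a rotation vector (axis times angle).
In Python, from plant import monitor, eyes, ticket gives the robot as it stands.
- The arm moves only by the tool arm_command, never from a script. Its argument "deltas" is a list that holds one entry, the list of rows, each a list of 6 numbers: the shift along the world's x, y, z in cm, then the turn, a rotation vector about the world's x, y, z in degrees. In form: [[[tx, ty, tz, rx, ry, rz], ...]]. A call has 1 to 12 rows; each row shifts and turns the commanded pose from where the row before left it; what a row does not reach is not made up. A row lasts 1/12 s, in which the tool goes at most 41.7 mm and 7.16 degrees, less where a joint would pass 70% of its speed; a pose out of reach is approached as far as the arm can. A call is refused whole if a number of a shift passes 4.17 or a number of a turn 7.16, either way. A call with a gripper value outside its range is refused whole. "gripper" is the opening, from -1 (shut) to 1 (fully open), set as the call begins (left out, the last holds). The fingers move at their own pace and stop on an object; "squeeze" is the grip in N (left out, the last holds). Time passes only in rows, so rows that do not move let the fingers close. It gives the time, the measured TCP pose, the force, the opening and the grip force at its end, in the units of the state.
- monitor.read_state(): the state, without advancing time (a new reading comes with each control period).
- eyes.read_camera(name): name is "scene" or "side" or "wrist"; returns the picture (480x640x3 uint8, blue, green, red); there is no depth.
- eyes.camera_model(name): a dict with "fx", "fy", "cx", "cy" (pixels), "rvec" (rotation vector, rad) and "tvec" (3), from world to camera coordinates, as OpenCV has them. Camera axes: x right, y down, z forward; pixel columns grow to the right and rows downward; lengths in m; the calibration is good to about 2 mm. A picture is of the moment at which its call begins: read the wrist's pose just before it. camera_model takes no time and is no camera call; for the wrist camera it gives the pose at the moment of the call.
- ticket.close_job(): hands the job in; it is judged then, once.
The state is a dict: "t": time; "q": joint angles; "dq": joint speeds; "joint_torque": joint torques, N m; "tool_pos": TCP position; "orientation": TCP orientation; "force": force on the tool from outside, world axes, zero at the start; "wrist_torque": the same for the moment, N m; "opening": finger opening in m; "gripper_force": force on a finger pad.
Only numpy, scipy, OpenCV 4.12 (cv2) and the standard library are available. Lean on these libraries where they do the work, as an engineer would, in place of code of your own. Each camera call takes 0.05 s, during which the arm holds its last target. There are 200 camera calls.

## Working session

There is one attempt and no reset: what is moved stays moved. The work goes in short steps, Python scripts to look and compute and a tool call to move; the robot and the scene stay as the last step left them, time stands still between calls to the robot, and variables do not carry over. Pictures are saved under pics/ and viewed, at most 10 in all, crops included, and the job is handed in when it is done.

Besides the shell and the picture viewer there is one more tool, called after ">>>" as a command line: name --argument value ..., lists and objects as JSON in quotes. arm_command: Moves the arm, as the interface text tells. Its arguments: {"type":"object","properties":{"deltas":{"type":"array"},"gripper":{"type":"number"},"squeeze":{"type":"number"}},"required":["deltas"]}

```bash
mkdir -p pics; cat > h.py <<'E'
import numpy as np, cv2
from plant import monitor, eyes, ticket
def cam(n):
    m=eyes.camera_model(n); R=cv2.Rodrigues(np.array(m["rvec"],float))[0]; t=np.array(m["tvec"],float).ravel()
    K=np.array([[m["fx"],0,m["cx"]],[0,m["fy"],m["cy"]],[0,0,1]]); return K,R,t
def plane(c,uv,z):
    K,R,t=c; uv=np.atleast_2d(np.array(uv,float)); d=(np.c_[uv,np.ones(len(uv))]@np.linalg.inv(K).T)@R; o=-R.T@t
    return o+d*((z-o[2])/d[:,2])[:,None]
def proj(c,P):
    K,R,t=c; p=(np.atleast_2d(P)@R.T+t)@K.T; return p[:,:2]/p[:,2:]
def tri(c1,u1,c2,u2):
    A=[];b=[]
    M=np.zeros((3,3));v=np.zeros(3)
    for c,u in((c1,u1),(c2,u2)):
        K,R,t=c;d=R.T@np.linalg.inv(K)@np.array([*u,1.]);d/=np.linalg.norm(d);o=-R.T@t
        P=np.eye(3)-np.outer(d,d);M+=P;v+=P@o
    return np.linalg.solve(M,v)
E
python3 - <<'E'
from h import *
s=monitor.read_state();print({k:np.round(v,3) for k,v in s.items()})
ims=[]
for n in("scene","side","wrist"):
    c=cam(n);print(n,np.round(-c[1].T@c[2],3),np.round(c[1][2],2),c[0][0,0]);im=eyes.read_camera(n);cv2.imwrite(f"pics/{n}0.png",im)
E
```

```text
{'t': np.float64(0.0), 'q': array([ 1.104,  0.131,  1.489, -0.   ,  1.523, -0.085]), 'dq': array([ 0.001,  0.002, -0.   , -0.   , -0.   ,  0.001]), 'joint_torque': array([ 1.0000e-03, -5.5985e+01, -4.9176e+01,  7.7000e-02,  3.6000e-02,
       -0.0000e+00]), 'tool_pos': array([0.223, 0.556, 0.18 ]), 'orientation': array([-5.960e-01, -3.084e+00,  3.000e-03]), 'force': array([ 0.537, -0.764, -0.118]), 'wrist_torque': array([-0.005,  0.026, -0.028]), 'gripper_force': np.float64(0.0), 'opening': np.float64(0.093)}
scene [0.275 0.385 0.749] [ 0.32 -0.56 -0.76] 599.15541412433
side [1.019 0.24  0.828] [-0.51 -0.33 -0.79] 527.8095159469683
wrist [0.146 0.587 0.385] [ 0.27 -0.11 -0.96] 381.3010710920511
```

View pics/scene0.png

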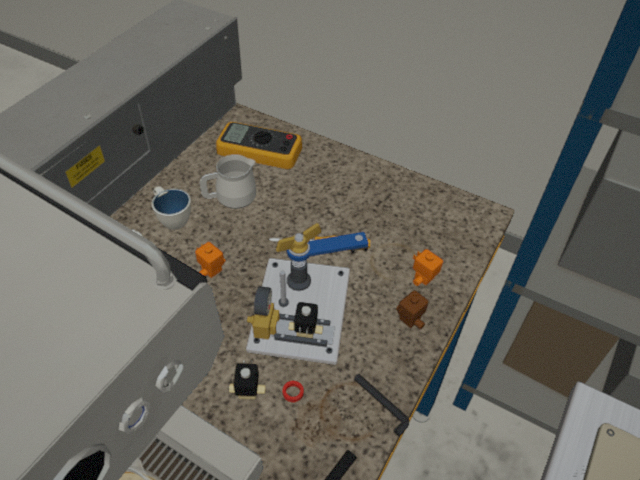

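View pics/side0.png

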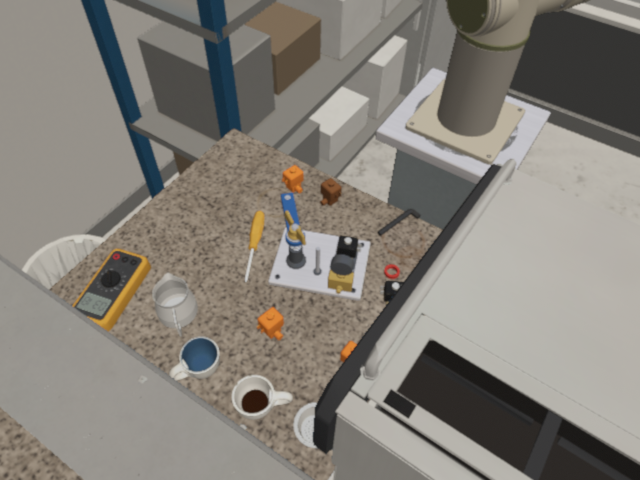

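The scene view shows the stand at about (300,310), the valve at (306,318), the strap pointing right at (335,245), the nut at (299,245), the spare at (246,380) and the gasket at (293,391). In the side view the stand is at (320,263) and the screwdriver at (256,240).

```bash
python3 - <<'E'
from h import *
S=cv2.imread("pics/scene0.png");D=cv2.imread("pics/side0.png");cs=cam("scene");cd=cam("side")
a=cv2.resize(S[215:375,235:385],None,fx=3.6,fy=3.6,interpolation=3)[:576,:400*2]
b=cv2.resize(D[185:305,240:380],None,fx=3,fy=3,interpolation=3)
for (n,im,c,rng) in(("scene",S,cs,(slice(255,362),slice(240,355))),("side",D,cd,(slice(228,300),slice(265,375)))):
    hsv=cv2.cvtColor(im,cv2.COLOR_BGR2HSV); m=np.zeros(im.shape[:2],np.uint8)
    m[rng]=((hsv[rng][...,1]<40)&(hsv[rng][...,2]>150)).astype(np.uint8)*255
    m=cv2.morphologyEx(m,cv2.MORPH_OPEN,np.ones((3,3)))
    k=max(cv2.findContours(m,0,2)[0],key=cv2.contourArea)
    h=cv2.convexHull(k); q=cv2.approxPolyDP(h,8,True)[:,0]
    print(n,q.tolist()); P=plane(c,q,.016);print(P.round(4).tolist()); print(np.linalg.norm(P-np.roll(P,1,0),axis=1).round(3))
cv2.imwrite("pics/c1.png",a);cv2.imwrite("pics/c2.png",b);print(a.shape,b.shape)
w=np.zeros((576,800,3),np.uint8);a=a[:,:540];w[:a.shape[0],:540]=a;b2=cv2.resize(D[185:305,270:360],None,fx=2.88,fy=2.88,interpolation=3);w[:b2.shape[0],541:541+b2.shape[1]]=b2
cv2.imwrite("pics/c.png",w)
E
```

```text
scene [[270, 259], [348, 269], [335, 361], [247, 348]]
[[0.6295, -0.1113, 0.016], [0.5138, -0.1577, 0.016], [0.4516, -0.0036, 0.016], [0.5681, 0.0424, 0.016]]
[0.165 0.125 0.166 0.125]
side [[284, 228], [337, 236], [335, 294], [268, 281]]
[[0.5183, -0.1576, 0.016], [0.4768, -0.0613, 0.016], [0.5889, 0.0052, 0.016], [0.6337, -0.1102, 0.016]]
[0.125 0.105 0.13  0.124]
(576, 540, 3) (360, 420, 3)
```

View pics/c.png

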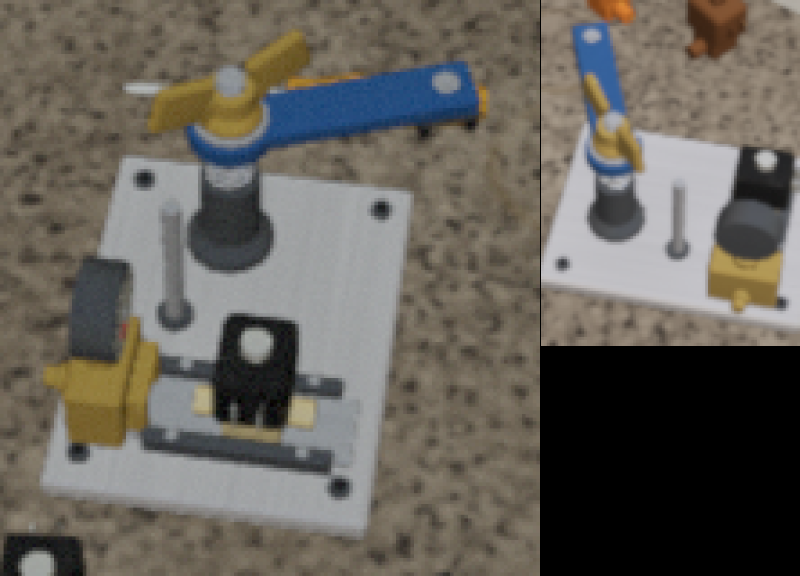

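View pics/wrist0.png

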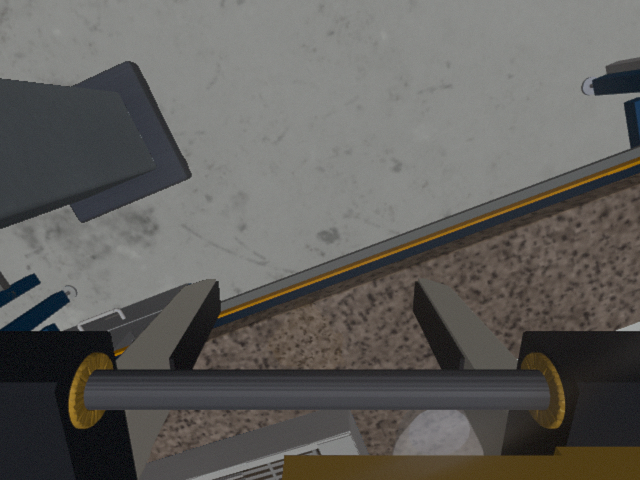

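The crops show the stand with the stud top, stop pin, white stem top, strap bolt and four plate screws clearly. The wrist view shows only the bench edge and floor. Next I measure those points and work out where the big grey machine stands.

```bash
python3 - <<'E'
from h import *
cs=cam("scene");cd=cam("side")
f=lambda x,y:(x/3.6+235-.36,y/3.6+215-.36)
g=lambda x,y:((x-541)/2.88+270-.33,y/2.88+185-.33)
S=cv2.cvtColor(cv2.imread("pics/scene0.png"),6).astype(float);D=cv2.cvtColor(cv2.imread("pics/side0.png"),6).astype(float)
def cen(im,uv,sign,r=4):
    u,v=map(int,np.round(uv));p=sign*im[v-r:v+r+1,u-r:u+r+1];p=np.clip(p-np.percentile(p,60),0,None);Y,X=np.mgrid[-r:r+1,-r:r+1];return(u+(p*X).sum()/p.sum(),v+(p*Y).sum()/p.sum())
holes=[cen(S,f(*p),-1,3) for p in((145,179),(380,209),(78,451),(339,487))]
H=plane(cs,holes,.016);print("holes",H.round(4).tolist(),H.mean(0).round(4))
for a,b in((0,1),(2,3),(0,2),(1,3)):
    d=H[b]-H[a];print(a,b,np.linalg.norm(d).round(4),np.degrees(np.arctan2(d[1],d[0])).round(2))
h2=[cen(D,g(*p),-1,3) for p in((563,264),(782,302))];print("side holes",plane(cd,h2,.016).round(4).tolist())
for n,a,b in(("stud",f(231,78),g(613,118)),("pin",f(171,203),g(679,183)),("stem",f(257,343),g(766,157)),("bolt",f(446,82),g(592,35)),
 ("wingA tip scene-right",f(300,38),g(592,80)),("wingB",f(155,118),g(640,162)),("rail",(162,275),(372,365))):
    print(n,tri(cs,a,cd,b).round(4), np.linalg.norm(proj(cs,tri(cs,a,cd,b))-a).round(1))
print("rays", plane(cs,[f(231,78)],.121).round(4),plane(cd,[g(613,118)],.121).round(4),"stem",plane(cs,[f(257,343)],.074).round(4),plane(cd,[g(766,157)],.074).round(4))
print("box", plane(cs,[(222,320)],0.).round(3),plane(cd,[(325,440),(440,240)],0.).round(3))
for z in(0,.2,.4): print(z,"tcp px", proj(cs,[[.224,.557,z]]).round(),proj(cd,[[.224,.557,z]]).round())
print("spare",tri(cs,(246,374),cd,(395,286)),"gask",plane(cs,[(293,391)],.005),plane(cd,[(392,271)],.005))
E
```

```text
holes [[0.6173, -0.106, 0.016], [0.5204, -0.1451, 0.016], [0.5648, 0.0242, 0.016], [0.468, -0.015, 0.016]] [ 0.5426 -0.0605  0.016 ]
0 1 0.1044 -158.05
2 3 0.1045 -157.96
0 2 0.1404 111.94
1 3 0.1402 111.95
side holes [[0.6162, -0.1027, 0.016], [0.5637, 0.0262, 0.016]]
stud [ 0.5674 -0.0957  0.1198] 0.7
pin [ 0.5669 -0.0491  0.0906] 1.3
stem [ 0.5102 -0.0209  0.0738] 0.6
bolt [ 0.5031 -0.1581  0.0948] 0.9
wingA tip scene-right [ 0.5528 -0.1223  0.1247] 1.8
wingB [ 0.5833 -0.0654  0.1164] 0.7
rail [0.6941 0.1009 0.1183] 33.9
rays [[ 0.5668 -0.096   0.121 ]] [[ 0.5687 -0.0941  0.121 ]] stem [[ 0.5101 -0.0218  0.074 ]] [[ 0.5108 -0.0199  0.074 ]]
box [[0.634 0.014 0.   ]] [[0.807 0.126 0.   ]
 [0.361 0.106 0.   ]]
0 tcp px [[ 238. 1061.]] [[698. 301.]]
0.2 tcp px [[ 208. 1210.]] [[775. 235.]]
0.4 tcp px [[ 119. 1657.]] [[890. 135.]]
spare [0.53406391 0.09156463 0.04864317] gask [[0.48069975 0.06074251 0.005     ]] [[0.48135368 0.06370271 0.005     ]]
```

```bash
python3 - <<'E'
from h import *
cs=cam("scene");cd=cam("side")
for b in((505,170),(498,176),(372,365)):
    X=tri(cs,(164,278),cd,b);print(b,X.round(3),(proj(cs,X)).round(),proj(cd,X).round())
o=np.array([.45,.4,.3])
for z in(.1,.2,.3,.4):
  print(z,"scene rail end",plane(cs,[(164,278),(205,285)],z).round(3).tolist(),"side ends",plane(cd,[(505,170),(372,365),(330,440)],z).round(3).tolist())
E
```

```text
(505, 170) [0.518 0.188 0.373] [[166. 276.]] [[506. 171.]]
(498, 176) [0.524 0.183 0.364] [[166. 276.]] [[499. 177.]]
(372, 365) [0.692 0.1   0.113] [[138. 299.]] [[355. 341.]]
0.1 scene rail end [[0.694, 0.049, 0.1], [0.639, 0.03, 0.1]] side ends [[0.216, 0.153, 0.1], [0.705, 0.139, 0.1], [0.829, 0.145, 0.1]]
0.2 scene rail end [[0.63, 0.101, 0.2], [0.583, 0.084, 0.2]] side ends [[0.326, 0.165, 0.2], [0.748, 0.153, 0.2], [0.855, 0.158, 0.2]]
0.3 scene rail end [[0.565, 0.153, 0.3], [0.527, 0.139, 0.3]] side ends [[0.436, 0.177, 0.3], [0.791, 0.167, 0.3], [0.881, 0.171, 0.3]]
0.4 scene rail end [[0.501, 0.204, 0.4], [0.471, 0.194, 0.4]] side ends [[0.547, 0.189, 0.4], [0.834, 0.181, 0.4], [0.907, 0.184, 0.4]]
```

>>> arm_command --deltas '[[[-0.7,-1.8,1.2,0,0,0],[-0.7,-1.8,1.2,0,0,0],[-0.7,-1.8,1.2,0,0,0],[-0.7,-1.8,1.2,0,0,0],[-0.7,-1.8,1.2,0,0,0],[-0.7,-1.8,1.2,0,0,0],[-0.7,-1.8,1.2,0,0,0],[-0.7,-1.8,1.2,0,0,0],[-0.7,-1.8,1.2,0,0,0],[-0.7,-1.8,1.2,0,0,0]]]' --gripper -1

```text
t: 0.98
tool_pos: [0.1531, 0.3758, 0.3011]
orientation: [-0.596, -3.084, 0.0]
force: [-0.3, 0.4, -0.1]
opening: 0.0308
gripper_force: 0.0
```

>>> arm_command --deltas '[[[3.6,-1.7,0,0,0,-3.8],[3.4,-2.0,0,0,0,-3.8],[3.2,-2.3,0,0,0,-3.8],[2.9,-2.6,0,0,0,-3.8],[2.7,-2.9,0,0,0,-3.8],[2.4,-3.2,0,0,0,-3.9],[2.1,-3.4,0,0,0,-3.9],[1.7,-3.6,0,0,0,-3.9],[1.4,-3.7,0,0,0,-3.9],[1.0,-3.8,0,0,0,-3.9],[0.6,-3.9,0,0,0,-3.9],[0.2,-3.9,0,0,0,-3.9]]]'

```text
t: 1.98
tool_pos: [0.4056, 0.0049, 0.3004]
orientation: [-1.765, -2.599, 0.0]
force: [0.6, 0.9, -0.1]
opening: 0.0003
gripper_force: 0.0
```

>>> arm_command --deltas '[[[0,0,0,0,0,0],[0,0,0,0,0,0]]]'

```text
t: 2.15
tool_pos: [0.4054, 0.0048, 0.3005]
orientation: [-1.767, -2.597, 0.0]
force: [0.4, 0.8, -0.0]
opening: 0.0007
gripper_force: 0.0
```

```bash
cat >> h.py <<'E'
O=np.array([.5511,-.0543]);TH=np.radians(21.98);EX=np.array([np.cos(TH),np.sin(TH)]);EY=np.array([-EX[1],EX[0]])
def st(w): d=np.array(w)[:2]-O; return np.array([d@EX,d@EY])
def wo(s): return O+s[0]*EX+s[1]*EY
E
python3 - <<'E'
from h import *
s=monitor.read_state();R=cv2.Rodrigues(np.array(s["orientation"]))[0];print(s["tool_pos"],R.round(4).tolist(),s["opening"])
print("tool y deg",np.degrees(np.arctan2(R[1,1],R[0,1])))
for n in("scene","wrist"): cv2.imwrite(f"pics/{n}1.png",eyes.read_camera(n))
for x in(-80,-70,-41.5): print(x,wo((x/1000,.045)).round(4))
E
```

```text
[0.40540253 0.004845   0.30052006] [[-0.367, 0.9302, -0.0007], [0.9302, 0.367, 0.0001], [0.0003, -0.0006, -1.0]] 0.000700564126857048
tool y deg 21.533605312007097
-80 [ 0.4601 -0.0425]
-70 [ 0.4693 -0.0388]
-41.5 [ 0.4958 -0.0281]
```

View pics/wrist1.png

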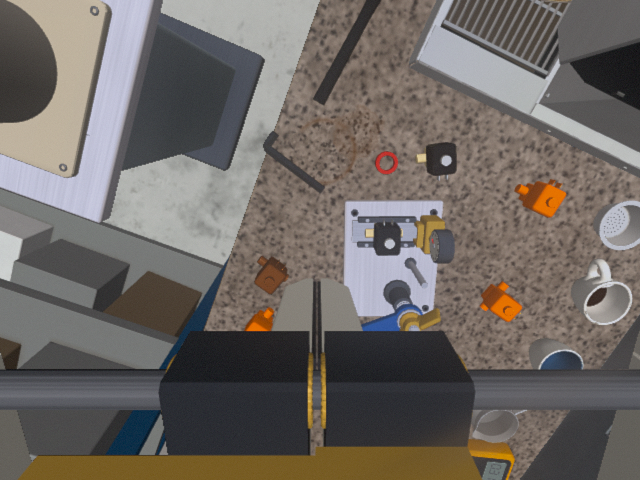

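The wrist view shows the valve at (388,240) in its channel, the connector to its right at (432,235), the stand plate at about (395,255), and the closed fingers below at (318,300).

>>> arm_command --deltas '[[[3.0,-2.3,0,0,0,0.4],[2.9,-2.25,0,0,0,0],[0,0,-3.2,0,0,0],[0,0,-3.2,0,0,0],[0,0,-3.2,0,0,0],[0,0,-3.2,0,0,0],[0,0,-3.2,0,0,0],[0,0,-3.2,0,0,0],[0,0,-3.2,0,0,0],[0,0,-2.2,0,0,0],[0,0,-1.5,0,0,0],[0,0,-1.0,0,0,0]]]'

```text
t: 3.25
tool_pos: [0.4631, -0.0362, 0.0275]
orientation: [-1.745, -2.609, 0.001]
force: [0.4, 0.6, -0.3]
opening: 0.0002
gripper_force: 0.0
```

```bash
python3 - <<'E'
from h import *
s=monitor.read_state();print(s["tool_pos"],st(s["tool_pos"]),s["force"])
n="wrist"
ims=[eyes.read_camera("wrist"),eyes.read_camera("scene"),eyes.read_camera("side")]
w=np.zeros((480,800,3),np.uint8);w[:,:400]=cv2.resize(ims[0],(400,300))[:300].repeat(1,0) if 0 else np.vstack([cv2.resize(ims[0],(400,300)),np.zeros((180,400,3),np.uint8)])
w[:,400:]=cv2.resize(ims[1][220:370,235:360],(400,480),interpolation=3);cv2.imwrite("pics/d.png",w)
E
```

```text
[ 0.46306911 -0.03615335  0.02750234] [-0.07484035  0.04977611] [ 0.44348958  0.56462299 -0.28897201]
```

View pics/d.png

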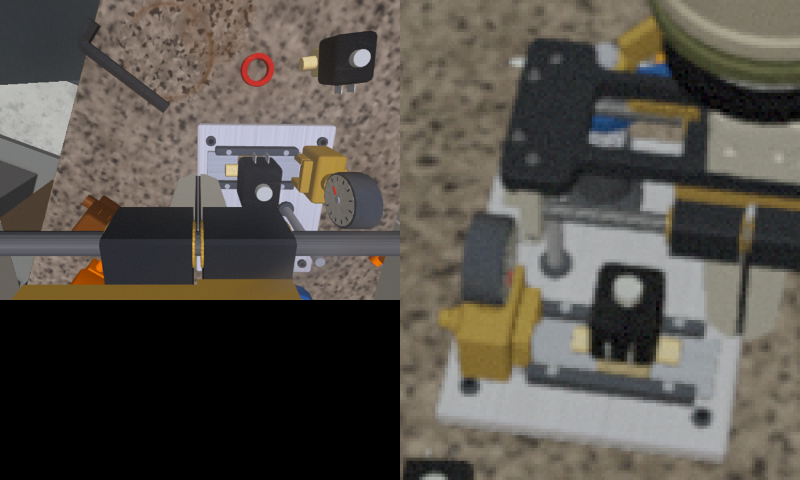

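The crops show the fingertips behind the near stub and in line with the channel. I'll trim 5 mm sideways and push slowly.

>>> arm_command --deltas '[[[0.18,-0.44,0.1,0,0,0],[0.28,0.11,0,0,0,0],[0.28,0.11,0,0,0,0],[0.28,0.11,0,0,0,0],[0.28,0.11,0,0,0,0],[0.28,0.11,0,0,0,0],[0.28,0.11,0,0,0,0],[0.28,0.11,0,0,0,0],[0.28,0.11,0,0,0,0]]]'

```text
t: 4.15
tool_pos: [0.489, -0.0341, 0.0308]
orientation: [-1.752, -2.608, 0.0]
force: [0.2, -1.0, 0.1]
opening: 0.0007
gripper_force: 0.0
```

```bash
python3 - <<'E'
from h import *
s=monitor.read_state();print(s["tool_pos"],st(s["tool_pos"]),s["force"])
im=eyes.read_camera("scene");cv2.imwrite("pics/e.png",cv2.resize(im[220:370,235:360],(500,600),interpolation=3))
E
```

```text
[ 0.48895606 -0.0341382   0.03075379] [-0.05008076  0.04195575] [ 0.24103832 -1.01223645  0.12624099]
```

View pics/e.png

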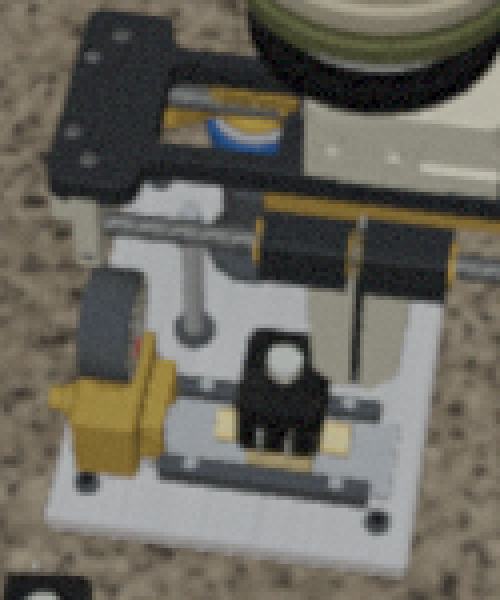

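```bash
python3 - <<'E'
from h import *
cs=cam("scene")
s=monitor.read_state();p=s["tool_pos"];print(p,proj(cs,p)-[235,220],(proj(cs,p)-[235,220])*4)
for q in((355,384),(390,384),(310,350)):
    print(q,st(plane(cs,[(q[0]/4+235,q[1]/4+220)],p[2])[0])*1000)
R=cv2.Rodrigues(s["orientation"])[0];print(R.round(3))
print("stub end px",(proj(cs,[*wo((-.0494,.045)),.029])-[235,220])*4,"coil near",(proj(cs,[*wo((-.0434,.045)),.038])-[235,220])*4)
im=eyes.read_camera("scene");im2=cv2.imread("pics/scene0.png")
hsv=cv2.cvtColor(im,cv2.COLOR_BGR2HSV);c=im[295:335,285:325];
for I in(im2,im):
  g=cv2.cvtColor(I,6)[300:320,296:316].astype(float);g=np.clip(g-120,0,None);Y,X=np.mgrid[300:320,296:316];u=((g*X).sum()/g.sum(),(g*Y).sum()/g.sum());print(u,st(plane(cs,[u],.074)[0])*1000)
E
```

```text
[ 0.48939482 -0.03402883  0.03086854] [[ 87.64781756 107.45493247]] [[350.59127024 429.8197299 ]]
(355, 384) [-48.5373483   22.22404119]
(390, 384) [-61.01268096  20.20118843]
(310, 350) [-30.31453765  10.06925377]
[[-0.378  0.926  0.   ]
 [ 0.926  0.378  0.   ]
 [-0.     0.    -1.   ]]
stub end px [[348.58774947 439.91726441]] coil near [[332.51632671 423.62472879]]
(np.float64(305.7732037841984), np.float64(305.13807210432117)) [-24.26589854  37.70347988]
(np.float64(305.8706204736739), np.float64(305.7502446662752)) [-24.55626213  38.69609883]
```

```bash
python3 - <<'E'
from h import *
s=monitor.read_state();p=s["tool_pos"]
a=eyes.read_camera("side");b=eyes.read_camera("wrist");cw=cam("wrist");cd=cam("side")
print("tcp side",proj(cd,p),"tcp wrist",proj(cw,p))
for n,P in(("stem",[*wo((-.0254,.0455)),.074]),("pin",[*wo((.016,-.001)),.09]),("plate c",[*wo((-.075,.085)),.016]),("plate c2",[*wo((.055,.085)),.016])): print(n,proj(cw,P).round(),proj(cd,P).round())
w=np.zeros((600,800,3),np.uint8);w[:300,:400]=cv2.resize(b,(400,300));w[:,400:]=cv2.resize(a[170:320,270:370],(400,600),interpolation=3)
w[300:,:400]=cv2.resize(b[180:420,220:540],(400,300),interpolation=3)
cv2.imwrite("pics/f.png",w)
E
```

```text
tcp side [[346.0494844  241.96901091]] tcp wrist [[318.04388871 265.04935471]]
stem [[371. 293.]] [[347. 239.]]
pin [[460. 400.]] [[317. 247.]]
plate c [[275. 186.]] [[370. 240.]]
plate c2 [[499. 187.]] [[360. 297.]]
```

View pics/f.png

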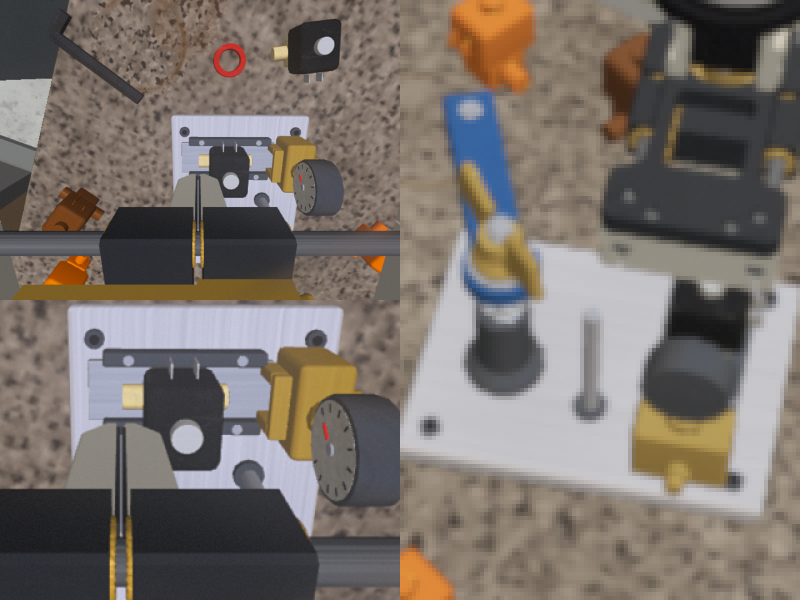

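The wrist view agrees with the stand pose (stem seen at (370,290), predicted (371,293)). The seam end of the fingers shows at about (316,278) instead of the predicted (318,265), so I'll triangulate it.

```bash
python3 - <<'E'
from h import *
cs=cam("scene");cw=cam("wrist");p=monitor.read_state()["tool_pos"]
X=tri(cs,(323.7,316),cw,(316.5,278));print(X,st(X),proj(cs,X),proj(cw,X),"tcp",p,st(p))
for dz in(0,.01,.02,.03):
  for dy in(-.0075,0,.0075):
    q=np.r_[p[:2]+dy*EY,p[2]+dz];print(dz,dy,proj(cs,q).round(1),proj(cw,q).round(1))
E
```

```text
[ 0.48316429 -0.02249918  0.07882026] [-0.05109527  0.05491654] [[323.51917763 316.02233088]] [[315.96997523 278.1390535 ]] tcp [ 0.48869792 -0.03424023  0.03073002] [-0.05035833  0.04195775]
0 -0.0075 [[323.9 323.2]] [[317.2 276.8]]
0 0 [[323.1 327.6]] [[317.3 264.9]]
0 0.0075 [[322.4 332. ]] [[317.4 252.7]]
0.01 -0.0075 [[324.1 319.3]] [[317.2 284.1]]
0.01 0 [[323.4 323.7]] [[317.3 271.7]]
0.01 0.0075 [[322.6 328.1]] [[317.4 259. ]]
0.02 -0.0075 [[324.3 315.3]] [[317.3 292. ]]
0.02 0 [[323.6 319.7]] [[317.3 279.1]]
0.02 0.0075 [[322.9 324.2]] [[317.4 265.9]]
0.03 -0.0075 [[324.6 311.2]] [[317.3 300.7]]
0.03 0 [[323.8 315.7]] [[317.4 287.2]]
0.03 0.0075 [[323.1 320.1]] [[317.5 273.4]]
```

Both views put the real fingertip about 40 mm behind the reported TCP, which explains why the valve was never touched. The body therefore sits lower, so I need another tool attitude. I'll lift, yaw the fingers 90°, and lean the tool 20° to the left to clear the gauge and nut.

>>> arm_command --deltas '[[[0,0,3,0,0,0],[0,0,3,0,0,0],[0,0,3,0,0,7],[-0.7,-0.3,3,0,0,7],[-0.7,-0.3,0,0,0,7],[-0.7,-0.3,0,0,0,7],[-0.7,-0.3,0,0,0,7],[0,0,0,0,0,7],[0,0,0,0,0,7],[0,0,0,0,0,7],[0,0,0,0,0,7],[0,0,0,0,0,7]]]'

```text
t: 5.35
tool_pos: [0.4605, -0.0463, 0.1508]
orientation: [0.07, -3.141, 0.0]
force: [0.0, 0.2, -0.0]
opening: 0.0002
gripper_force: 0.0
```

>>> arm_command --deltas '[[[0,0,0,0,0,7],[0,0,0,0,0,7],[0,0,0,0,0,6],[0,0,0,-6.2,-2.5,0],[0,0,0,-6.2,-2.5,0],[0,0,0,-6.2,-2.5,0],[0,0,0,0,0,0]]]'

```text
t: 5.93
tool_pos: [0.4595, -0.0431, 0.1495]
orientation: [-0.593, 2.97, -0.534]
force: [-0.4, 0.2, -1.5]
opening: 0.0004
gripper_force: 0.0
```

```bash
cat >> h.py <<'E'
def tip(e=.040):
    s=monitor.read_state();R=cv2.Rodrigues(np.array(s["orientation"]))[0]
    S=np.c_[np.r_[EX,0],np.r_[EY,0],[0,0,1]]; Rs=S.T@R; p=s["tool_pos"]; t=np.r_[st(p),p[2]]-e*Rs[:,2]
    print("t",s["t"],"tip",(t*1000).round(1),"tool y",Rs[:,1].round(3),"z",Rs[:,2].round(3),"F",(S.T@s["force"]).round(2),"q6",round(float(s["q"][5]),2))
    return s,t
def dl(v): v=np.array(v); w=v[0]*EX+v[1]*EY; return np.r_[w,v[2]].round(2)
E
python3 - <<'E'
from h import *
s,t=tip()
tg=np.array([-.075,.048,.046]);print("delta cm",dl((tg-t)*100))
E
```

```text
t 5.9333 tip [-80.8  58.6 187. ] tool y [-0.01   0.938 -0.348] z [ 0.001 -0.348 -0.938] F [-0.26  0.34 -1.46] q6 -1.81
delta cm [  0.94  -0.77 -14.1 ]
```

>>> arm_command --deltas '[[[0.47,-0.38,-2.5,0,0,0],[0.47,-0.38,-2.5,0,0,0],[0,0,-2.5,0,0,0],[0,0,-2.5,0,0,0],[0,0,-2,0,0,0],[0,0,-1.3,0,0,0],[0,0,-0.8,0,0,0],[0,0,0,0,0,0]]]'

```text
t: 6.6
tool_pos: [0.4684, -0.0544, 0.0079]
orientation: [-0.584, 2.978, -0.525]
force: [0.4, -0.0, 0.2]
opening: 0.0002
gripper_force: 0.0
```

```bash
python3 - <<'E'
from h import *
s,t=tip()
cs=cam("scene")
im=eyes.read_camera("scene");wr=eyes.read_camera("wrist")
w=np.zeros((600,800,3),np.uint8);w[:,:480]=cv2.resize(im[230:380,230:350],(480,600),interpolation=3);w[:240,480:]=cv2.resize(wr,(320,240));cv2.imwrite("pics/g.png",w)
P=np.r_[wo(t[:2]),t[2]];print(proj(cs,P),((proj(cs,P)-[230,230])*4).round())
E
```

```text
t 6.6 tip [-76.6  44.5  45.5] tool y [-0.004  0.94  -0.341] z [-0.004 -0.341 -0.94 ] F [ 0.35 -0.15  0.17] q6 -1.72
[[341.82075592 325.80557021]] [[447. 383.]]
```

View pics/g.png

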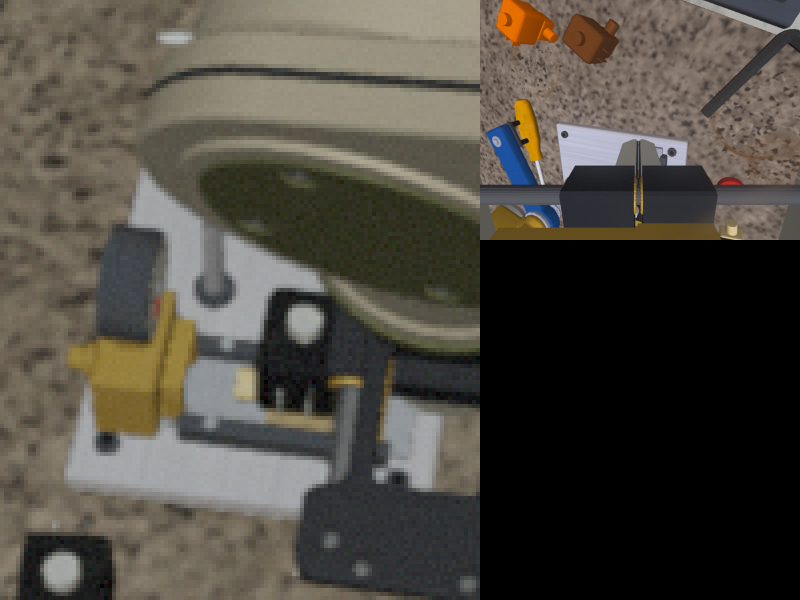

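The crop shows the leaned gripper behind the coil: stem at (304,322), flange clear of the gauge, hand end clear of the spare. I'll push forward gently along the channel.

>>> arm_command --deltas '[[[0.37,0.15,0,0,0,0],[0.37,0.15,0,0,0,0],[0.37,0.15,0,0,0,0],[0.37,0.15,0,0,0,0],[0.37,0.15,0,0,0,0],[0.37,0.15,0,0,0,0],[0.28,0.11,0,0,0,0],[0.28,0.11,0,0,0,0],[0.28,0.11,0,0,0,0],[0,0,0,0,0,0]]]'

```text
t: 7.53
tool_pos: [0.5011, -0.0414, 0.0098]
orientation: [-0.584, 2.974, -0.526]
force: [-0.1, -0.8, -0.0]
opening: 0.0007
gripper_force: 0.3
```

```bash
cat >> h.py <<'E'
def stem(box=(296,300,316,320),save=None):
    im=eyes.read_camera("scene");cs=cam("scene")
    if save: cv2.imwrite(save,im)
    x0,y0,x1,y1=box
    g=im[y0:y1,x0:x1].astype(int); m=((g.min(2)>140)&(g.max(2)-g.min(2)<30)).astype(np.uint8)
    n,l,stt,c=cv2.connectedComponentsWithStats(m)
    for i in range(1,n):
        if stt[i,4]>12: u=c[i]+[x0,y0]; print("blob",stt[i,4],stt[i,2:4],u.round(1),(st(plane(cs,[u],.074)[0])*1000).round(1))
E
python3 - <<'E'
from h import *
S=cv2.imread("pics/scene0.png");
tip(); stem((270,296,322,322),"pics/s2.png")
E
```

```text
t 7.5333 tip [-41.5  44.4  47.4] tool y [-0.004  0.939 -0.343] z [ 0.    -0.343 -0.939] F [-0.4  -0.66 -0.03] q6 -1.7
blob 107 [12 18] [276.9 303.7] [15.3 41.7]
```

```bash
python3 - <<'E'
from h import *
cs=cam("scene")
for f in("pics/scene0.png","pics/s2.png"):
    im=cv2.imread(f);h=cv2.cvtColor(im,cv2.COLOR_BGR2HSV)
    print(f,im[311,298:316].min(1).tolist(), im[306,290:316].min(1).tolist())
    # cream stub mask
    for nm,m,z in(("cream",(h[...,0]>15)&(h[...,0]<35)&(h[...,1]>40)&(h[...,1]<140)&(h[...,2]>165),.035),("black",(h[...,2]<40),.053)):
        k=np.zeros(m.shape,np.uint8);k[295:340,275:330]=m[295:340,275:330]
        n,l,s,c=cv2.connectedComponentsWithStats(k)
        for i in range(1,n):
            if s[i,4]>8: print(nm,s[i].tolist(),c[i].round(1),(st(plane(cs,[c[i]],z)[0])*1000).round(1))
E
```

```text
pics/scene0.png [18, 23, 31, 54, 130, 154, 163, 159, 161, 159, 159, 146, 95, 39, 17, 24, 27, 22] [162, 162, 159, 157, 165, 162, 121, 44, 25, 28, 28, 30, 45, 94, 109, 114, 115, 107, 91, 51, 28, 24, 24, 25, 19, 28]
cream [289, 323, 4, 6, 24] [290.5 325.5] [-4.5 48.6]
cream [316, 326, 6, 7, 36] [318.7 329.2] [-44.7  48.5]
black [294, 303, 23, 31, 449] [305.6 318.8] [-25.6  46. ]
pics/s2.png [38, 34, 38, 50, 49, 63, 71, 69, 68, 65, 66, 67, 70, 73, 70, 71, 71, 65] [57, 65, 71, 75, 79, 97, 108, 111, 113, 116, 124, 120, 108, 108, 101, 96, 90, 90, 86, 81, 80, 82, 85, 82, 84, 90]
cream [283, 323, 3, 6, 12] [284.3 325.4] [ 4.2 49.9]
cream [310, 330, 6, 2, 11] [312.7 330.5] [-36.8  51.8]
black [298, 310, 32, 8, 77] [315.4 313.9] [-37.7  35.6]
black [300, 321, 24, 11, 103] [309.1 325.1] [-32.   55.5]
```

>>> arm_command --deltas '[[[0.23,0.09,0,0,0,0],[0.23,0.09,0,0,0,0],[0.23,0.09,0,0,0,0],[0.23,0.09,0,0,0,0],[0.23,0.09,0,0,0,0],[0,0,0,0,0,0]]]'

```text
t: 8.08
tool_pos: [0.5129, -0.0369, 0.01]
orientation: [-0.584, 2.973, -0.526]
force: [-1.3, -0.4, -0.3]
opening: 0.0008
gripper_force: 0.4
```

```bash
cat >> h.py <<'E'
def stub(save=None):
    im=eyes.read_camera("scene");cs=cam("scene");h=cv2.cvtColor(im,cv2.COLOR_BGR2HSV)
    if save: cv2.imwrite(save,im)
    m=(h[...,0]>15)&(h[...,0]<35)&(h[...,1]>40)&(h[...,1]<140)&(h[...,2]>150)
    k=np.zeros(m.shape,np.uint8);k[316:340,270:330]=m[316:340,270:330]
    n,l,s,c=cv2.connectedComponentsWithStats(k)
    for i in range(1,n):
        if s[i,4]>5: print("cream",s[i].tolist(),c[i].round(1),(st(plane(cs,[c[i]],.035)[0])*1000).round(1))
E
python3 -c "
from h import *
tip();stub('pics/s3.png')"
```

```text
t 8.0833 tip [-29.   44.2  47.6] tool y [-0.004  0.939 -0.343] z [ 0.    -0.343 -0.939] F [-1.39  0.08 -0.32] q6 -1.69
cream [301, 328, 7, 3, 19] [303.7 329. ] [-23.8  51.4]
```

>>> arm_command --deltas '[[[0.1,0.04,0,0,0,0],[0.1,0.04,0,0,0,0],[0,0,0,0,0,0],[0,0,0,0,0,0]]]'

```text
t: 8.47
tool_pos: [0.5143, -0.0362, 0.0098]
orientation: [-0.584, 2.974, -0.526]
force: [-2.2, -1.0, 0.4]
opening: 0.0003
gripper_force: 0.7
```

```bash
python3 -c "
from h import *
tip();stub()"
```

```text
t 8.4667 tip [-27.4  44.2  47.4] tool y [-0.004  0.939 -0.343] z [-0.    -0.343 -0.939] F [-2.37 -0.12  0.39] q6 -1.69
cream [300, 328, 7, 3, 19] [302.7 329. ] [-22.4  51.6]
```

>>> arm_command --deltas '[[[0.1,0.04,0,0,0,0],[0.05,0.02,0,0,0,0],[0,0,0,0,0,0],[0,0,0,0,0,0]]]'

```text
t: 8.85
tool_pos: [0.5158, -0.0357, 0.0099]
orientation: [-0.584, 2.974, -0.526]
force: [-1.5, -1.0, 1.2]
opening: 0.0006
gripper_force: 0.9
```

```bash
python3 -c "
from h import *
tip();stub()"
```

```text
t 8.85 tip [-25.8  44.2  47.4] tool y [-0.004  0.939 -0.343] z [-0.    -0.343 -0.939] F [-1.78 -0.38  1.17] q6 -1.69
cream [298, 328, 8, 3, 18] [301.7 328.8] [-21.   51.6]
```

>>> arm_command --deltas '[[[0.09,0.04,0,0,0,0],[0,0,0,0,0,0],[0,0,0,0,0,0]]]'

```text
t: 9.15
tool_pos: [0.5167, -0.0353, 0.0099]
orientation: [-0.584, 2.974, -0.526]
force: [-1.2, -1.0, 1.7]
opening: 0.0007
gripper_force: 1.0
```

```bash
python3 -c "
from h import *
tip();stub()"
```

```text
t 9.15 tip [-24.8  44.2  47.4] tool y [-0.004  0.939 -0.343] z [-0.    -0.343 -0.939] F [-1.53 -0.5   1.66] q6 -1.69
cream [298, 328, 7, 3, 18] [301.1 328.8] [-20.2  51.7]
```

>>> arm_command --deltas '[[[0.09,0.04,0,0,0,0],[0,0,0,0,0,0],[0,0,0,0,0,0]]]'

```text
t: 9.45
tool_pos: [0.5168, -0.0353, 0.0097]
orientation: [-0.584, 2.975, -0.527]
force: [-5.9, -2.6, 3.9]
opening: 0.0005
gripper_force: 3.0
```

```bash
python3 -c "
from h import *
tip();stub()"
```

```text
t 9.45 tip [-24.6  44.2  47.3] tool y [-0.004  0.939 -0.343] z [-0.002 -0.343 -0.939] F [-6.47 -0.2   3.92] q6 -1.69
cream [298, 328, 7, 3, 18] [300.8 328.9] [-19.8  52. ]
```

The valve has bottomed in the connector: the force rose to 6.5 N and the tip stopped advancing. I'll back off, rise, and straighten the tool.

>>> arm_command --deltas '[[[-0.28,-0.11,0,0,0,0],[-0.46,-0.19,0,0,0,0],[-1.0,-0.4,0,0,0,0],[-1.9,-0.76,0,0,0,0],[-1.9,-0.76,0,0,0,0],[-0.93,-0.37,1.5,0,0,0],[0,0,3,0,0,0],[0,0,3,6.2,2.5,0],[0,0,3,6.2,2.5,0],[0,0,3,6.2,2.5,0],[0,0,0,0,0,0]]]'

```text
t: 10.42
tool_pos: [0.4579, -0.0649, 0.1532]
orientation: [-0.597, 3.073, 0.0]
force: [0.7, -0.5, 0.6]
opening: 0.0002
gripper_force: 0.0
```

```bash
python3 - <<'E'
from h import *
s,t=tip(); tg=np.array([-.066,-.117,.087]);print("delta cm",dl((tg-t)*100))
c=cam("scene");im=eyes.read_camera("scene");h=cv2.cvtColor(im,cv2.COLOR_BGR2HSV);cv2.imwrite("pics/s4.png",im)
k=np.zeros(h.shape[:2],np.uint8);k[290:345,260:345]=(h[290:345,260:345,2]<40)
n,l,q,cc=cv2.connectedComponentsWithStats(k)
for i in range(1,n):
    if q[i,4]>60: print(q[i],(st(plane(c,[cc[i]],.053)[0])*1000).round(1))
E
```

```text
t 10.4167 tip [-90.8  25.2 193.2] tool y [-0.     1.    -0.002] z [ 0.011 -0.002 -1.   ] F [ 0.49 -0.73  0.56] q6 -2.21
delta cm [  7.62 -12.25 -10.62]
[277 300  23  31 444] [-1.2 45.5]
```

>>> arm_command --deltas '[[[1.9,-3.06,0,0,0,0],[1.9,-3.06,0,0,0,0],[1.9,-3.06,0,0,0,0],[1.9,-3.06,0,0,0,0],[0,0,-3,0,0,0],[0,0,-3,0,0,0],[0,0,-2.5,0,0,0],[0,0,-1.4,0,0,0],[0,0,-0.7,0,0,0],[0,0,0,0,0,0]]]'

```text
t: 11.3
tool_pos: [0.5266, -0.1816, 0.0357]
orientation: [0.606, -3.078, -0.003]
force: [0.7, 0.9, 0.0]
opening: 0.0006
gripper_force: 0.0
```

```bash
cat > plan.py <<'E'
from h import *
import sys
# strap arc: tip path, yaw tool y from 90 to 0 (stand)
def P(th,yaw,r,c=0):
    d=np.array([np.cos(th),np.sin(th)]);m=np.array([np.sin(th),-np.cos(th)])
    sp=17.5*abs(np.cos(yaw)*m[0]+np.sin(yaw)*m[1])+7.5*abs(-np.sin(yaw)*m[0]+np.cos(yaw)*m[1])
    return np.array([0,-45])+r*d-(12+sp+c)*m
E
python3 - <<'E'
from plan import *
s,t=tip()
ths=np.linspace(201.8,98,22);p=t[:2]*1000;y=90
for i,th in enumerate(ths):
    yw=min(90,max(0,th-90)) ; q=P(np.radians(th),np.radians(yw),max(84,90-i));dd=(q-p)/10;print(i,round(th,1),q.round(0),(dd[0]*EX+dd[1]*EY).round(2),round(yw-y,1));p=q;y=yw
c=cam("wrist");w=eyes.read_camera("wrist");cv2.imwrite("pics/w5.png",w)
E
```

```text
t 11.3 tip [ -70.2 -109.    75.7] tool y [-0.005  1.     0.003] z [-0.004  0.003 -1.   ] F [1.01 0.57 0.02] q6 -2.38
0 201.8 [ -72. -107.] [-0.23  0.09] 0
1 196.9 [ -76. -100.] [-0.64  0.48] 0
2 191.9 [-80. -93.] [-0.6   0.54] 0
3 187.0 [-83. -86.] [-0.55  0.59] 0
4 182.0 [-85. -78.] [-0.5   0.64] 0
5 177.1 [-86. -70.] [-0.42  0.65] -2.9
6 172.1 [-87. -63.] [-0.36  0.65] -4.9
7 167.2 [-88. -55.] [-0.4   0.66] -4.9
8 162.3 [-89. -47.] [-0.34  0.69] -4.9
9 157.3 [-89. -40.] [-0.28  0.72] -4.9
10 152.4 [-88. -32.] [-0.21  0.74] -4.9
11 147.4 [-87. -25.] [-0.15  0.75] -4.9
12 142.5 [-85. -17.] [-0.08  0.76] -4.9
13 137.5 [-82. -10.] [-0.02  0.77] -4.9
14 132.6 [-79.  -3.] [0.05 0.77] -4.9
15 127.7 [-75.   3.] [0.11 0.76] -4.9
16 122.7 [-70.  10.] [0.18 0.75] -4.9
17 117.8 [-65.  16.] [0.24 0.73] -4.9
18 112.8 [-60.  21.] [0.3 0.7] -4.9
19 107.9 [-54.  26.] [0.36 0.68] -4.9
20 102.9 [-48.  30.] [0.42 0.64] -4.9
21 98.0 [-41.  34.] [0.47 0.6 ] -4.9
```

>>> arm_command --deltas '[[[0,0,0.8,0,0,0],[-0.23,0.09,0,0,0,0],[-0.64,0.48,0,0,0,0],[-0.6,0.54,0,0,0,0],[-0.55,0.59,0,0,0,0],[-0.5,0.64,0,0,0,0],[-0.42,0.65,0,0,0,-3],[-0.36,0.65,0,0,0,-5],[-0.4,0.66,0,0,0,-5],[-0.34,0.69,0,0,0,-5]]]'

```text
t: 12.18
tool_pos: [0.4872, -0.1329, 0.0469]
orientation: [0.109, -3.139, 0.001]
force: [-2.5, -2.4, 3.2]
opening: 0.0003
gripper_force: 1.8
```

```bash
cat >> h.py <<'E'
def blue():
    for nm in("side","scene"):
        im=eyes.read_camera(nm);c=cam(nm);h=cv2.cvtColor(im,cv2.COLOR_BGR2HSV);m=((h[...,0]>100)&(h[...,0]<125)&(h[...,1]>130)&(h[...,2]>50)).astype(np.uint8)
        k=np.zeros_like(m);r=(slice(185,305),slice(265,365)) if nm=="side" else (slice(225,340),slice(250,385));k[r]=m[r]
        n,l,q,cc=cv2.connectedComponentsWithStats(k)
        for i in range(1,n):
            if q[i,4]>25:
                Y,X=np.where(l==i);W=plane(c,np.c_[X,Y],.090);s=np.array([st(w) for w in W])*1000-[0,-45];r=np.hypot(*s.T);f=s[r>np.percentile(r,75)].mean(0)
                print(nm,q[i,4],"rmax",r.max().round(),"far mean",f.round(),"ang",np.degrees(np.arctan2(f[1],f[0])).round(1)%360)
E
python3 - <<'E'
from h import *
tip();blue()
E
```

```text
t 12.1833 tip [-88.6 -49.   86.9] tool y [ 0.309  0.951 -0.001] z [-0.001 -0.    -1.   ] F [-3.21 -1.33  3.21] q6 -2.01
side 368 rmax 102.0 far mean [-81.  23.] ang 164.5
side 34 rmax 20.0 far mean [17.  7.] ang 21.2
scene 606 rmax 103.0 far mean [-87.  27.] ang 162.7
```

>>> arm_command --deltas '[[[-0.28,0.72,0,0,0,-5],[-0.21,0.74,0,0,0,-5],[-0.15,0.75,0,0,0,-5],[-0.08,0.76,0,0,0,-5],[-0.02,0.77,0,0,0,-5],[0.05,0.77,0,0,0,-5],[0.11,0.76,0,0,0,-5],[0.18,0.75,0,0,0,-5],[0.24,0.73,0,0,0,-5],[0.3,0.7,0,0,0,-5],[0.36,0.68,0,0,0,-5],[0,0,0,0,0,0]]]'

```text
t: 13.28
tool_pos: [0.4933, -0.0508, 0.0467]
orientation: [-1.347, -2.837, -0.001]
force: [0.2, 0.2, 1.0]
opening: 0.0007
gripper_force: 0.7
```

```bash
python3 - <<'E'
from plan import *
s,t=tip();blue()
p=t[:2]*1000
for th in(103,98,94,91,90):
    q=P(np.radians(th),np.radians(max(0,th-90)),82);dd=(q-p)/10;print(th,q.round(0),(dd[0]*EX+dd[1]*EY).round(2));p=q
E
```

```text
t 13.2833 tip [-52.3  24.9  86.7] tool y [0.955 0.296 0.   ] z [-0.     0.001 -1.   ] F [0.26 0.09 1.05] q6 -0.89
side 365 rmax 101.0 far mean [-20.  84.] ang 103.3
side 32 rmax 20.0 far mean [17.  6.] ang 19.2
scene 134 rmax 27.0 far mean [-7. 23.] ang 107.9
scene 565 rmax 104.0 far mean [-33.  90.] ang 109.9
103 [-47.  28.] [0.35 0.51]
98 [-41.  32.] [0.47 0.6 ]
94 [-35.  35.] [0.41 0.45]
91 [-31.  36.] [0.33 0.32]
90 [-29.  37.] [0.11 0.1 ]
```

>>> arm_command --deltas '[[[0.35,0.51,0,0,0,-5],[0.24,0.3,0,0,0,-3],[0.24,0.3,0,0,0,-3],[0.2,0.23,0,0,0,-3],[0.2,0.22,0,0,0,-2],[0,0,0,0,0,0]]]'

```text
t: 13.88
tool_pos: [0.5054, -0.0364, 0.0466]
orientation: [-1.726, -2.624, 0.0]
force: [-1.7, 1.4, 1.0]
opening: 0.0007
gripper_force: 0.7
```

```bash
python3 -c "
from h import *
tip();blue()"
```

```text
t 13.8833 tip [-35.6  33.6  86.6] tool y [ 1.     0.024 -0.   ] z [-0.  0. -1.] F [-1.05  1.94  0.97] q6 -0.58
side 298 rmax 101.0 far mean [-0. 88.] ang 90.0
side 32 rmax 20.0 far mean [18.  6.] ang 18.5
scene 438 rmax 103.0 far mean [-11.  97.] ang 96.4
```

>>> arm_command --deltas '[[[0.14,0.1,0,0,0,0],[0.14,0.06,0,0,0,0],[0,0,0,0,0,0]]]'

```text
t: 14.23
tool_pos: [0.5086, -0.0349, 0.0468]
orientation: [-1.727, -2.624, 0.0]
force: [-2.5, -0.1, 0.3]
opening: 0.0003
gripper_force: 0.8
```

```bash
python3 -c "
from h import *
tip();blue()"
```

```text
t 14.2333 tip [-32.2  34.   86.8] tool y [ 1.     0.023 -0.   ] z [-0.  0. -1.] F [-2.37  0.89  0.28] q6 -0.58
side 281 rmax 102.0 far mean [ 4. 90.] ang 87.7
side 32 rmax 20.0 far mean [17.  7.] ang 21.2
scene 427 rmax 104.0 far mean [-7. 98.] ang 93.8
```

>>> arm_command --deltas '[[[0.14,0.06,0,0,0,0],[0,0,0,0,0,0],[0,0,0,0,0,0]]]'

```text
t: 14.58
tool_pos: [0.5101, -0.0342, 0.0469]
orientation: [1.729, 2.623, 0.0]
force: [-0.7, 0.2, 0.2]
opening: 0.0006
gripper_force: 0.7
```

>>> arm_command --deltas '[[[0.14,0.06,0,0,0,0],[0,0,0,0,0,0],[0,0,0,0,0,0]]]'

```text
t: 14.83
tool_pos: [0.5114, -0.0335, 0.0468]
orientation: [1.729, 2.623, 0.0]
force: [-2.1, 0.2, 0.3]
opening: 0.0004
gripper_force: 0.8
```

```bash
python3 -c "
from h import *
tip();blue()"
```

```text
t 14.8333 tip [-29.   34.1  86.8] tool y [1.    0.022 0.   ] z [ 0.  0. -1.] F [-1.89  0.97  0.3 ] q6 -0.57
side 258 rmax 103.0 far mean [ 7. 91.] ang 85.7
side 32 rmax 20.0 far mean [17.  6.] ang 19.2
scene 429 rmax 104.0 far mean [-4. 99.] ang 92.3
```

>>> arm_command --deltas '[[[0.14,0.06,0,0,0,0],[0,0,0,0,0,0],[0,0,0,0,0,0]]]'

```text
t: 15.18
tool_pos: [0.5128, -0.0329, 0.0468]
orientation: [-1.729, -2.623, -0.0]
force: [-2.8, 0.3, 0.8]
opening: 0.0003
gripper_force: 0.8
```

>>> arm_command --deltas '[[[0.14,0.06,0,0,0,0],[0,0,0,0,0,0],[0,0,0,0,0,0]]]'

```text
t: 15.43
tool_pos: [0.514, -0.0323, 0.0468]
orientation: [-1.729, -2.623, 0.0]
force: [-3.2, 0.0, 1.0]
opening: 0.0001
gripper_force: 1.3
```

```bash
python3 -c "
from h import *
tip();blue()"
```

```text
t 15.4333 tip [-26.1  34.2  86.8] tool y [ 1.     0.022 -0.   ] z [-0.  0. -1.] F [-2.95  1.24  1.  ] q6 -0.57
side 232 rmax 103.0 far mean [10. 92.] ang 83.8
side 32 rmax 20.0 far mean [17.  6.] ang 19.2
scene 403 rmax 104.0 far mean [-1. 99.] ang 90.6
```

>>> arm_command --deltas '[[[0.14,0.06,0,0,0,0],[0,0,0,0,0,0],[0,0,0,0,0,0]]]'

```text
t: 15.78
tool_pos: [0.5148, -0.0318, 0.0465]
orientation: [-1.728, -2.622, 0.002]
force: [-5.2, -0.6, 2.6]
opening: 0.0001
gripper_force: 2.7
```

>>> arm_command --deltas '[[[0.09,0.04,0,0,0,0],[0,0,0,0,0,0],[0,0,0,0,0,0]]]'

```text
t: 16.03
tool_pos: [0.5152, -0.0316, 0.0463]
orientation: [-1.728, -2.621, 0.003]
force: [-8.1, -1.1, 2.0]
opening: 0.0009
gripper_force: 3.6
```

```bash
python3 -c "
from h import *
tip();blue()"
```

```text
t 16.0333 tip [-24.7  34.5  86.3] tool y [ 1.     0.022 -0.003] z [-0.003  0.001 -1.   ] F [-7.96  2.02  2.02] q6 -0.57
side 194 rmax 103.0 far mean [11. 92.] ang 82.9
side 31 rmax 20.0 far mean [17.  6.] ang 19.2
scene 385 rmax 104.0 far mean [-1. 99.] ang 90.4
```

The strap is against its pin: 8 N, with no further motion. I'll back off and rise, then plan the nut circle.

>>> arm_command --deltas '[[[-0.28,-0.11,0,0,0,0],[-0.65,-0.26,0,0,0,0],[-0.93,-0.37,0,0,0,0],[0,0,2.5,0,0,0],[0,0,3.0,0,0,0],[0,0,2.0,0,0,0],[0,0,0,0,0,0]]]'

```text
t: 16.72
tool_pos: [0.5009, -0.0398, 0.1274]
orientation: [1.725, 2.616, 0.005]
force: [0.2, -0.0, 0.9]
opening: 0.0004
gripper_force: 0.0
```

```bash
cat > nut.py <<'E'
from h import *
def N(ph,R=26):
    a=np.radians(ph);d=np.array([np.cos(a),np.sin(a)]);m=np.array([np.sin(a),-np.cos(a)])
    return np.array([0,-45])+R*d-(3.25+15.5*abs(m[0])+8*abs(m[1]))*m
def rows(start,ph0,n,step=10,z=None):
    p=start
    for i in range(1,n+1):
        q=N(ph0-i*step);dd=(q-p)/10;w=dd[0]*EX+dd[1]*EY;print([round(float(w[0]),2),round(float(w[1]),2)],end=" ");p=q
    print()
E
python3 - <<'E'
from nut import *
s,t=tip();q=np.r_[N(236),108]/1000;print(q,dl((q-t)*100)); rows(N(236),236,36)
blue()
E
```

```text
t 16.7167 tip [-41.4  32.4 167.4] tool y [1.    0.021 0.007] z [ 0.008 -0.005 -1.   ] F [ 0.19 -0.12  0.92] q6 -0.59
[ 0.00251729 -0.0780596   0.108     ] [ 8.21 -8.6  -5.94]
[-0.6, -0.19] [-0.66, -0.04] [-0.68, 0.12] [-0.65, 0.29] [-0.58, 0.45] [-0.4, 0.38] [-0.28, 0.15] [-0.29, 0.23] [-0.27, 0.32] [-0.22, 0.41] [-0.14, 0.5] [-0.03, 0.56] [0.11, 0.59] [0.26, 0.58] [0.31, 0.5] [0.27, 0.42] [0.39, 0.38] [0.5, 0.3] [0.6, 0.19] [0.66, 0.04] [0.68, -0.12] [0.65, -0.29] [0.58, -0.45] [0.4, -0.38] [0.28, -0.15] [0.29, -0.23] [0.27, -0.32] [0.22, -0.41] [0.14, -0.5] [0.03, -0.56] [-0.11, -0.59] [-0.26, -0.58] [-0.31, -0.5] [-0.27, -0.42] [-0.39, -0.38] [-0.5, -0.3] 
side 477 rmax 103.0 far mean [ 4. 90.] ang 87.2
side 33 rmax 20.0 far mean [18.  5.] ang 16.5
scene 857 rmax 104.0 far mean [-1. 91.] ang 90.7
```

>>> arm_command --deltas '[[[2.74,-2.87,0,0,0,0],[2.74,-2.87,0,0,0,0],[2.74,-2.87,0,0,0,0],[0,0,0,0,0,0],[0,0,-2,0,0,0],[0,0,-2,0,0,0],[0,0,-1.2,0,0,0],[0,0,-0.7,0,0,0],[0,0,0,0,0,0]]]'

```text
t: 17.57
tool_pos: [0.5777, -0.1241, 0.0599]
orientation: [-1.726, -2.619, 0.002]
force: [-0.4, 0.7, -0.1]
opening: 0.0002
gripper_force: 0.0
```

```bash
python3 - <<'E'
from nut import *
s,t=tip();print(dl((np.r_[N(236),108]-t*1000)/10))
E
```

```text
t 17.5667 tip [ -1.3 -74.9  99.9] tool y [ 1.     0.022 -0.004] z [-0.004  0.003 -1.   ] F [-0.06  0.8  -0.09] q6 -0.7
[ 0.47 -0.15  0.81]
```

>>> arm_command --deltas '[[[0.47,-0.15,0.7,0,0,0],[-0.6,-0.19,0,0,0,0],[-0.66,-0.04,0,0,0,0],[-0.68,0.12,0,0,0,0],[-0.65,0.29,0,0,0,0],[-0.58,0.45,0,0,0,0],[-0.4,0.38,0,0,0,0],[-0.28,0.15,0,0,0,0],[-0.29,0.23,0,0,0,0],[-0.27,0.32,0,0,0,0],[0,0,0,0,0,0]]]'

```text
t: 18.48
tool_pos: [0.5401, -0.1088, 0.0698]
orientation: [-1.728, -2.623, 0.0]
force: [0.8, -0.0, 1.6]
opening: 0.0002
gripper_force: 0.5
```

```bash
cat >> h.py <<'E'
def wing(zh=.115):
    for nm in("side","scene"):
        im=eyes.read_camera(nm);c=cam(nm);h=cv2.cvtColor(im,cv2.COLOR_BGR2HSV);m=((h[...,0]>15)&(h[...,0]<32)&(h[...,1]>110)&(h[...,2]>70)).astype(np.uint8)
        O3=np.r_[wo((0,-.045)),zh];u,v=proj(c,O3)[0].round().astype(int);k=np.zeros_like(m);k[v-28:v+24,u-34:u+35]=m[v-28:v+24,u-34:u+35]
        Y,X=np.where(k>0);W=plane(c,np.c_[X,Y],zh);s=np.array([st(w) for w in W])*1000-[0,-45];r=np.hypot(*s.T);f=s[(r>20)&(r<45)]
        a=np.arctan2(f[:,1],f[:,0]);hst=np.histogram(np.degrees(a)%360,np.arange(0,361,15))[0];print(nm,len(f),{int(15*i):int(x) for i,x in enumerate(hst) if x>3})
E
python3 - <<'E'
from nut import *
s,t=tip();wing();rows(N(146),146,12)
E
```

```text
t 18.4833 tip [-30.6 -46.4 109.8] tool y [ 1.     0.022 -0.   ] z [-0.  0. -1.] F [ 0.73 -0.33  1.56] q6 -0.7
side 99 {0: 9, 15: 10, 30: 7, 135: 5, 300: 9, 315: 24, 330: 25, 345: 8}
scene 253 {75: 10, 90: 12, 105: 13, 120: 14, 135: 54, 150: 31, 165: 15, 300: 40, 315: 44, 330: 19}
[-0.22, 0.41] [-0.14, 0.5] [-0.03, 0.56] [0.11, 0.59] [0.26, 0.58] [0.31, 0.5] [0.27, 0.42] [0.39, 0.38] [0.5, 0.3] [0.6, 0.19] [0.66, 0.04] [0.68, -0.12]
```

The nut follows as planned, with the wings now near 145°/325°. I'll continue round.

>>> arm_command --deltas '[[[-0.22,0.41,-0.1,0,0,0],[-0.14,0.5,-0.1,0,0,0],[-0.03,0.56,-0.1,0,0,0],[0.11,0.59,0,0,0,0],[0.26,0.58,0,0,0,0],[0.31,0.5,0,0,0,0],[0.27,0.42,0,0,0,0],[0.39,0.38,0,0,0,0],[0.5,0.3,0,0,0,0],[0.6,0.19,0,0,0,0],[0.66,0.04,0,0,0,0],[0.68,-0.12,0,0,0,0]]]'

```text
t: 19.58
tool_pos: [0.5754, -0.0654, 0.0668]
orientation: [-1.728, -2.623, -0.001]
force: [-0.6, 0.4, 0.1]
opening: 0.0003
gripper_force: 0.4
```

```bash
python3 - <<'E'
from nut import *
s,t=tip();print("want",N(26));wing();rows(t[:2]*1000,26,12)
E
```

```text
t 19.5833 tip [ 18.3 -19.4 106.8] tool y [1.    0.022 0.   ] z [ 0.  0. -1.] F [-0.38  0.6   0.14] q6 -0.61
want [ 15.8132724  -18.11154029]
side 50 {120: 8, 195: 20, 210: 7, 225: 12}
scene 321 {75: 10, 90: 17, 105: 16, 120: 8, 150: 7, 165: 70, 180: 78, 195: 51, 210: 39, 270: 22}
[0.37, -0.26] [0.58, -0.45] [0.4, -0.38] [0.28, -0.15] [0.29, -0.23] [0.27, -0.32] [0.22, -0.41] [0.14, -0.5] [0.03, -0.56] [-0.11, -0.59] [-0.26, -0.58] [-0.31, -0.5]
```

>>> arm_command --deltas '[[[0.37,-0.26,-0.1,0,0,0],[0.58,-0.45,0,0,0,0],[0.4,-0.38,0,0,0,0],[0.28,-0.15,0,0,0,0],[0.29,-0.23,0,0,0,0],[0.27,-0.32,0,0,0,0],[0.22,-0.41,0,0,0,0],[0.14,-0.5,0,0,0,0],[0.03,-0.56,0,0,0,0],[-0.11,-0.59,0,0,0,0],[-0.26,-0.58,0,0,0,0],[-0.31,-0.5,0,0,0,0]]]'

```text
t: 20.68
tool_pos: [0.5934, -0.116, 0.0659]
orientation: [1.729, 2.623, 0.0]
force: [-0.0, 1.2, -0.3]
opening: 0.0005
gripper_force: 0.7
```

```bash
python3 - <<'E'
from nut import *
s,t=tip();print("want",N(-94));wing();rows(t[:2]*1000,-94,12)
E
```

```text
t 20.6833 tip [ 16.2 -73.  105.9] tool y [1.    0.021 0.   ] z [ 0. -0. -1.] F [ 0.4   1.1  -0.33] q6 -0.68
want [ 17.40968478 -72.2808931 ]
side 160 {0: 13, 15: 14, 30: 9, 45: 5, 60: 25, 75: 33, 90: 19, 195: 5, 210: 20, 225: 10, 345: 7}
scene 322 {75: 45, 90: 26, 105: 18, 120: 8, 150: 6, 165: 63, 180: 73, 195: 18, 255: 51, 270: 8}
[-0.18, -0.3] [-0.39, -0.38] [-0.5, -0.3] [-0.6, -0.19] [-0.66, -0.04] [-0.68, 0.12] [-0.65, 0.29] [-0.58, 0.45] [-0.4, 0.38] [-0.28, 0.15] [-0.29, 0.23] [-0.27, 0.32]
```

>>> arm_command --deltas '[[[-0.18,-0.3,0,0,0,0],[-0.39,-0.38,0,0,0,0],[-0.5,-0.3,0,0,0,0],[-0.6,-0.19,0,0,0,0],[-0.66,-0.04,0,0,0,0],[-0.68,0.12,0,0,0,0],[-0.65,0.29,0,0,0,0],[-0.58,0.45,0,0,0,0],[-0.4,0.38,0,0,0,0],[-0.28,0.15,0,0,0,0],[-0.29,0.23,0,0,0,0],[-0.27,0.32,0,0,0,0]]]'

```text
t: 21.78
tool_pos: [0.5386, -0.1078, 0.066]
orientation: [1.728, 2.623, -0.0]
force: [1.7, -1.3, 0.3]
opening: 0.001
gripper_force: 0.8
```

```bash
python3 - <<'E'
from nut import *
s,t=tip();print("want",N(-214));wing();rows(t[:2]*1000,-214,12);blue()
E
```

```text
t 21.7833 tip [-31.6 -44.9 106. ] tool y [1.    0.022 0.   ] z [ 0.    -0.001 -1.   ] F [ 1.12 -1.82  0.3 ] q6 -0.7
want [-31.92788814 -45.83945787]
side 122 {0: 14, 15: 15, 30: 12, 300: 5, 315: 26, 330: 34, 345: 13}
scene 252 {75: 18, 90: 23, 105: 21, 120: 38, 135: 54, 150: 16, 300: 31, 315: 36, 330: 13}
[-0.22, 0.31] [-0.14, 0.5] [-0.03, 0.56] [0.11, 0.59] [0.26, 0.58] [0.31, 0.5] [0.27, 0.42] [0.39, 0.38] [0.5, 0.3] [0.6, 0.19] [0.66, 0.04] [0.68, -0.12] 
side 531 rmax 103.0 far mean [ 8. 89.] ang 85.0
scene 859 rmax 107.0 far mean [-2. 95.] ang 90.9
```

>>> arm_command --deltas '[[[-0.22,0.31,0,0,0,0],[-0.14,0.5,0,0,0,0],[-0.03,0.56,0,0,0,0],[0.11,0.59,0,0,0,0],[0.26,0.58,0,0,0,0],[0.31,0.5,0,0,0,0],[0.27,0.42,0,0,0,0],[0.39,0.38,0,0,0,0],[0.5,0.3,0,0,0,0],[0,0,0,0,0,0]]]'

```text
t: 22.82
tool_pos: [0.5541, -0.0655, 0.0658]
orientation: [1.728, 2.624, 0.001]
force: [-0.6, 0.1, -0.4]
opening: 0.0003
gripper_force: 0.2
```

```bash
python3 - <<'E'
from nut import *
s,t=tip();print("want",N(-304));wing(.111);rows(t[:2]*1000,-304,14,5)
E
```

```text
t 22.8167 tip [ -1.4 -11.5 105.8] tool y [1.    0.022 0.001] z [ 0.001  0.    -1.   ] F [-0.52  0.27 -0.4 ] q6 -0.62
want [ -2.51729314 -11.94039768]
side 12 {180: 11}
scene 241 {30: 12, 45: 25, 165: 41, 180: 72, 195: 46, 210: 7, 225: 10, 270: 5, 285: 7, 300: 10}
[0.2, 0.03] [0.31, 0.08] [0.32, 0.04] [0.33, 0.0] [0.34, -0.04] [0.34, -0.08] [0.33, -0.12] [0.32, -0.16] [0.3, -0.2] [0.28, -0.24] [0.25, -0.28] [0.15, -0.1] [0.14, -0.07] [0.14, -0.08]
```

>>> arm_command --deltas '[[[0.2,0.03,0,0,0,0],[0.31,0.08,0,0,0,0],[0.32,0.04,0,0,0,0],[0.33,0,0,0,0,0],[0.34,-0.04,0,0,0,0],[0.34,-0.08,0,0,0,0],[0.33,-0.12,0,0,0,0],[0,0,0,0,0,0]]]'

```text
t: 23.58
tool_pos: [0.5757, -0.0675, 0.0659]
orientation: [1.729, 2.623, 0.001]
force: [0.5, 0.5, -0.7]
opening: 0.0003
gripper_force: 0.1
```

```bash
python3 - <<'E'
from nut import *
s,t=tip();print("want",N(-339));wing(.111);rows(t[:2]*1000,-339,8,4)
E
```

```text
t 23.5833 tip [ 17.9 -21.5 105.9] tool y [1.    0.022 0.001] z [ 0.001 -0.    -1.   ] F [ 0.63  0.26 -0.69] q6 -0.61
want [ 18.44124522 -20.48995542]
side 58 {120: 13, 195: 18, 210: 13, 225: 14}
scene 290 {75: 9, 90: 16, 105: 14, 120: 7, 165: 47, 180: 78, 195: 64, 210: 37, 270: 16}
[0.28, -0.02] [0.25, -0.15] [0.23, -0.18] [0.22, -0.2] [0.2, -0.22] [0.12, -0.09] [0.11, -0.05] [0.11, -0.06]
```

>>> arm_command --deltas '[[[0.28,-0.02,0,0,0,0],[0.25,-0.15,0,0,0,0],[0.23,-0.18,0,0,0,0],[0.22,-0.2,0,0,0,0],[0,0,0,0,0,0],[0,0,0,0,0,0]]]'

```text
t: 24.18
tool_pos: [0.585, -0.0731, 0.0659]
orientation: [1.729, 2.623, 0.0]
force: [0.2, 0.7, -0.1]
opening: 0.0006
gripper_force: 0.0
```

>>> arm_command --deltas '[[[0.1,-0.16,0,0,0,0],[0.07,-0.14,0,0,0,0],[0,0,0,0,0,0],[0,0,0,0,0,0]]]'

```text
t: 24.52
tool_pos: [0.5858, -0.0744, 0.0657]
orientation: [-1.727, -2.621, -0.002]
force: [-3.1, 6.7, 3.4]
opening: 0.0003
gripper_force: 3.6
```

```bash
python3 - <<'E'
from nut import *
s,t=tip();print("want",N(-360));wing(.111)
E
```

```text
t 24.5167 tip [ 24.7 -31.7 105.7] tool y [ 1.     0.022 -0.   ] z [-0.     0.003 -1.   ] F [-0.4   7.39  3.44] q6 -0.62
want [ 26.   -33.75]
side 73 {105: 7, 120: 24, 210: 8, 225: 13, 240: 14, 255: 4}
scene 271 {75: 13, 90: 17, 105: 15, 120: 8, 150: 17, 165: 61, 180: 78, 195: 52, 270: 6}
```

>>> arm_command --deltas '[[[0.04,-0.09,0,0,0,0],[0,0,0,0,0,0],[0,0,0,0,0,0]]]'

```text
t: 24.87
tool_pos: [0.5859, -0.0745, 0.0656]
orientation: [-1.726, -2.621, -0.003]
force: [-4.8, 9.3, 3.9]
opening: 0.0005
gripper_force: 5.2
```

```bash
python3 - <<'E'
from nut import *
s,t=tip()
E
```

```text
t 24.8667 tip [ 24.7 -31.9 105.6] tool y [ 1.     0.022 -0.001] z [-0.001  0.004 -1.   ] F [-1.01 10.44  3.86] q6 -0.62
```

Hard stop reached: 10 N with no turning. I'll back off and rise clear.

>>> arm_command --deltas '[[[-0.15,0.37,0,0,0,0],[-0.2,0.5,0,0,0,0],[0,0,1.5,0,0,0],[0,0,3,0,0,0],[0,0,3,0,0,0],[-3,0,3,0,0,0],[-4,0,2,0,0,0],[-4,0,2,0,0,0],[-4,0,0,0,0,0],[-3,0,0,0,0,0],[0,0,0,0,0,0]]]'

```text
t: 25.78
tool_pos: [0.4057, -0.068, 0.208]
orientation: [1.729, 2.622, -0.001]
force: [-0.8, -0.3, 0.1]
opening: 0.0006
gripper_force: 0.0
```

```bash
python3 - <<'E'
from nut import *
tip();blue();wing(.111)
a=eyes.read_camera("scene");b=eyes.read_camera("side")
w=np.zeros((600,800,3),np.uint8);w[:,:400]=cv2.resize(a[215:365,250:350],(400,600),interpolation=3);w[:450,400:]=cv2.resize(b[210:300,280:360],(400,450),interpolation=3);cv2.imwrite("pics/h.png",w)
E
```

```text
t 25.7833 tip [-139.9   41.8  248. ] tool y [1.    0.021 0.   ] z [ 0.    -0.001 -1.   ] F [-0.9   0.02  0.13] q6 -0.69
side 518 rmax 104.0 far mean [ 9. 90.] ang 84.3
scene 869 rmax 108.0 far mean [-2. 95.] ang 91.1
side 92 {0: 30, 15: 12, 30: 6, 165: 17, 180: 14, 345: 11}
scene 393 {0: 42, 15: 15, 75: 13, 90: 17, 105: 15, 120: 7, 150: 16, 165: 61, 180: 78, 195: 52, 330: 30, 345: 43}
```

View pics/h.png

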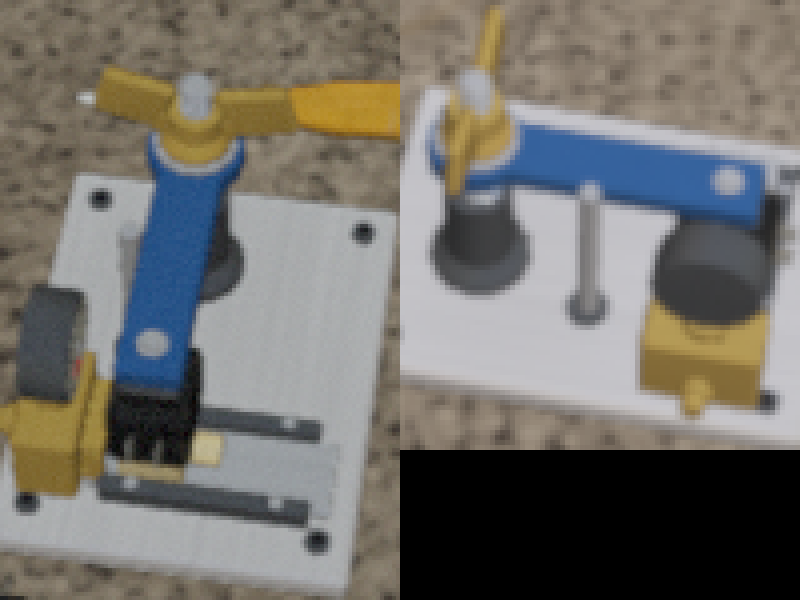

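The final picture shows the valve at (155,420) seated in the connector, the strap over it against the pin at (130,235), the foot on the coil, and the wings at (135,95) and (255,110) along the stand's x axis. That is the tight position, and the arm is clear.

```bash
python3 -c "
from plant import ticket
print(ticket.close_job())"
```

```text
the job is handed in; nothing more can be done
None
```

The job is handed in: the valve is home in the connector, the strap is against its stop pin, the wing nut is at its hard stop with the foot on the coil, and the arm is clear; I saw no pass or fail verdict.

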